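# Snap the loose foot onto the upturned fondue stand

## Robot

A 6-joint arm with a two-finger parallel gripper is mounted at the origin on the work surface. World frame = base frame: x ahead of the robot, y to its left, z up, the work surface at z = 0. Lengths are in m, angles in rad, forces in N, time in s.
With the tool pointing down it reaches from about 0.4 to 0.925 m from the base axis. Payload 3.4 kg.
Tool frame: the origin (TCP) lies on the centre line of the jaws, within the pads' length; the fingertips stand 11 mm ahead of it and the grasp point (between the pads) lies 8 mm behind it; z points along the fingers, y is the direction in which the jaws open and shut (so a half turn about z gives the same grasp; the last joint's range is limited). The gripper opens to 85 mm and grips with 20 to 120 N. Pads are 22 mm wide; open, the fingers measure 114 mm over their backs; the gripper's body (76 mm by 85 mm) begins 54 mm behind the grasp point. The pads swing forward as they close: fully open they stand 13 mm farther back than shut.
Start: joints at [1.145, 0.307, 1.506, -0, 1.328, -0.073], TCP at [0.199, 0.54, 0.209] pointing down, gripper open.
Joint ranges: [-3.12, 3.12], [-1.05, 2.28], [0.14, 2.33], [-1.42, 4.57], [0.1, 2.73], [-2.68, 2.68]. Speed limits (rad/s): [2.57, 2.57, 3.14, 3.14, 3.14, 3.14].

## Interface

Orientations are given as a unit quaternion [w, x, y, z].
In Python, from bench import manip gives the robot as it stands.
- The arm moves only by the tool servo_tool, never from a script. Its argument "steps" is a list that holds one entry, the list of rows, each a list of 5 numbers: the shift along the tool's x, y, z in m, then the turn about the tool's z in degrees, then the opening, from -1 (shut) to 1 (fully open). In form: [[[dx, dy, dz, twist, gripper], ...]]. A call has 1 to 12 rows; each row is the pose to reach, as a shift and turn from the pose measured when the call began, along the tool's axes at that moment; what a row does not reach only later rows make up. A row lasts 1/8 s, in which the tool goes at most 62.5 mm and 10.7 degrees, less where a joint would pass 70% of its speed; a pose out of reach is approached as far as the arm can. A call with a gripper value outside its range is refused whole. The fingers move at their own pace and stop on an object; "squeeze" is the grip in N (left out, the last holds). Time passes only in rows, so rows that repeat a pose let the fingers close. It gives the time, the measured TCP pose, the force and the opening at its end, in the units of the state.
- manip.get_state(): the state, without advancing time (a new reading comes with each control period).
- manip.capture(name): name is "side" or "top" or "wrist"; returns a dict with "img" (480x640x3 uint8, blue, green, red), "camera_matrix" (3x3 intrinsics, pixels), "R" (3x3) and "t" (3): a world point X has camera coordinates R X + t; the wrist camera has in their place "T_tool_cam" (4x4, takes a point from camera to tool coordinates, whose origin is the TCP and whose axes are the flange's). Camera axes: x right, y down, z forward; pixel columns grow to the right and rows downward; lengths in m; the calibration is good to about 2 mm. The wrist camera is an equidistant fisheye: a pixel r from the principal point sees the ray r / f radians off the axis. A picture is of the moment at which its call begins: read the wrist's pose just before it. There is no depth.
- manip.finish_job(): hands the job in, once; it reports no verdict.
Trained networks look in a picture, given as the dict that the camera call returned (one of the last four; its "shot" number tells which), for a name from the list of things; names that differ only in an ending like _2 or _b are one class to them, and where a whole thing is asked for, a point or a joint stands for the part that bears it (a point fixed in the world has none). Each returns a list of dicts, best first, with "confidence" (0 to 1); they miss things now and then, are a little off and sometimes report something else, mostly with a low value. They report only what shows in the picture. A call takes as long as a camera call. They do not tell look-alikes from the thing itself.
- manip.silhouettes(thing, picture): "region" (480x640 bool, what is visible of it) and "point" ([column, row] in pixels, amid what is visible of it).
The state is a dict: "time": time; "joint_positions": joint angles; "qvel": joint speeds; "tau": joint torques, N m; "tool_pos": TCP position; "tcp_rot": TCP orientation; "force": force on the tool from outside, world axes, zero at the start; "moment": the same for the moment, N m; "finger_gap": finger opening in m.
Only numpy, scipy, OpenCV 4.12 (cv2) and the standard library are available. Lean on these libraries where they do the work, as an engineer would, in place of code of your own. Each camera call takes 0.05 s, during which the arm holds its last target. There are 200 camera calls.

## Task

The fondue burner stand is lying upside down on the red trivet and one of its three legs has lost its foot. Pick up the loose black foot from the shelf, set it upright, mouth down, on the end of the bare leg and press it straight down until it clicks over the catches, then keep pressing: finish while you are still holding it down firmly against the leg's shoulder, about as hard as a thumb would (more than 5 N), and do not let go. Leave everything else on the shelf where it is.

Things in the scene. Friction and masses are not known exactly. Their poses are not given: they have to be found in the camera images.
- foot: loose black hard-silicone foot, a round cap 30 mm across, 30 mm high, about 30 g, standing mouth down on the shelf; origin at the centre of its mouth (underside), z up through its closed flat top. Inside, from the mouth up: a flare from 20 to 16 mm bore over 3 mm, a lip of 16 mm bore to 6 mm, a wider groove to 13 mm, 16 mm bore to 24 mm, closed top.
- seat: the bare leg's shoulder: steel ring 25 mm across, 108 mm over the shelf; origin at the centre of its top face, z up along the leg's axis. Fully home, the foot's mouth rests on this face: both origins coincide and the foot's top is 138 mm over the shelf. There the foot lands hard.
- plug_tip (a point): centre of the top of the bare leg's upright steel plug: 22 mm above the shoulder, 14 mm across, its top 5 mm tapered to 8 mm. Three sprung catches stick out 2.5 mm round it, 9.5 mm above the shoulder. They stop the foot with its mouth about 9 mm above the shoulder; roughly 12 N pushes it over them, at 8 mm, then the force drops and the foot is drawn on as they click into its groove.
- stand: stainless burner stand, upside down on the red trivet (196 mm across, 8 mm thick); it does not shift when pressed. Origin at the centre of its underside. Three legs rise from a 140 mm wire ring, their upright ends 78 mm from its axis, 120 degrees apart. The bare leg lies along the stand's x axis; the others carry feet like the loose one, tops 138 mm over the shelf.
- pot_big: black cast-iron fondue pot, 176 mm across, 85 mm high, with a side handle; origin at the centre of its underside. Bystander.
- pot_small: smaller black cast-iron fondue pot nested in the big one, 140 mm across, its rim 111 mm over the shelf; origin at the centre of its underside. Bystander.
- warmer: white ceramic tealight warmer, an open round bowl 90 mm across and 62 mm high; origin at the centre of its underside. Bystander.
- burner: stainless paste burner, a closed round can 72 mm across and 46 mm high with a short flat tab; origin at the centre of its underside. Bystander.
- tealight: tealight in an aluminium cup, 38 mm across and 15 mm high; origin at the centre of its underside. Bystander.
- fork_holder: clear acrylic fork holder with six fondue forks standing in it, 110 mm across, 248 mm high; origin at the centre of its underside. Bystander.
- fork: fondue fork lying on the far side of the stand, 235 mm long; origin under its middle. Bystander.
There are look-alikes about, which are no part of the job. Of the things shaped like the foot, the black one is meant.

How it is judged:
On the way, in this order (a step that is already met when the one before it is completed fails the run):
1. the foot is set upright, mouth down, over the plug of the bare leg and not yet snapped on (within 4 mm of its axis, within 0.15 rad of upright, mouth 5 to 21 mm above the shoulder) (z of foot in the frame of seat between 0.005 and 0.021 m and horizontal distance between foot and seat below 0.004 m and angle between foot's own z axis and vertical below 0.15 rad), for 0.1 s.
2. the foot has clicked over the catches and its mouth is on the shoulder (z of foot in the frame of seat between -0.003 and 0.0025 m and horizontal distance between foot and seat below 0.003 m and angle between foot's own z axis and vertical below 0.12 rad), for 0.1 s.
At the end, for the whole second after the job is handed in: The foot is snapped fully home on the bare leg (mouth within 2.5 mm of the shoulder, within 3 mm of its axis, within 0.12 rad of upright) and the fingers are still on it, pressing it against the shoulder with more than 5 N through the last second (all of step 2 and contact force between foot and seat above 5 N and contact force between the fingers and foot above 3 N and linear speed of foot below 0.02 m/s); the arm keeps its last pose, push and grip.
It fails at once if a bystander (pots, warmer, burner, tealight, fork holder or lying fork) is moved by more than 25 mm (distance of any of pot_big, pot_small, warmer, burner, tealight, fork_holder, fork from where it was at the start of the episode above 0.025 m).
It also fails if it takes over 48 s, if anything falls off the work surface, if the arm or the gripper's body presses on something with over 40 N, if the wrist force passes 120 N, or if a joint passes its speed limit or range.

## Working session

There is one attempt and no reset: what is moved stays moved. The work goes in short steps, Python scripts to look and compute and a tool call to move; the robot and the scene stay as the last step left them, time stands still between calls to the robot, and variables do not carry over. Pictures are saved under pics/ and viewed, about 8 in all and at most 12, crops included, and the job is handed in when it is done.

Besides the shell and the picture viewer there is one more tool, called after "Call:" as name([rows], argument=value, ...), one row to a line, values as JSON. servo_tool: Moves the arm, as the interface text tells. Its arguments: {"type":"object","properties":{"steps":{"type":"array"},"squeeze":{"type":"number"}},"required":["steps"]}

```bash
mkdir -p pics; cat > h.py <<'E'
import numpy as np, cv2
from bench import manip
from scipy.spatial.transform import Rotation as Ro
def st():
    s=manip.get_state(); q=s['tcp_rot']; R=Ro.from_quat([q[1],q[2],q[3],q[0]]).as_matrix()
    return s,R,np.array(s['tool_pos'])
def ray(c,p,s=None):
    """origin, dir in world for a fixed or wrist camera pixel"""
    K=np.array(c['camera_matrix']); v=np.array([(p[0]-K[0,2])/K[0,0],(p[1]-K[1,2])/K[1,1]])
    if 'T_tool_cam' in c:
        r=np.linalg.norm(v); d=np.array([*(v/max(r,1e-9)*np.sin(r)),np.cos(r)])
        T=np.array(c['T_tool_cam']); _,R,t=s
        return R@T[:3,3]+t, R@T[:3,:3]@d
    R=np.array(c['R']); t=np.array(c['t'])
    return -R.T@t, R.T@np.array([*v,1.])
def atz(c,p,z,s=None):
    o,d=ray(c,p,s); return o+d*(z-o[2])/d[2]
E
python3 - <<'E'
from h import *
s=st(); print(s[0]['time'],s[2],s[1].round(3).tolist(),s[0]['finger_gap'],s[0]['force'])
for n in ['top','side']:
    c=manip.capture(n); cv2.imwrite(f'pics/{n}0.png',c['img']); print(n,(-np.array(c['R']).T@np.array(c['t'])).round(3))
    for th in ['foot','stand','seat']:
        try:
            for r in manip.silhouettes(th,c)[:7]:
                ys,xs=np.where(r['region']); print(n,th,round(r['confidence'],2),r['point'],xs.min(),xs.max(),ys.min(),ys.max(),c['img'][r['region']].mean(0).round(),atz(c,r['point'],.03).round(3),atz(c,r['point'],.138).round(3))
        except Exception as e: print(th,e)
E
```

```text
0.0 [0.19840005 0.53891601 0.2079066 ] [[-0.938, 0.346, -0.001], [0.346, 0.938, -0.002], [0.0, -0.002, -1.0]] 0.08543513551257646 [-0.8038604   0.26314913  0.4469486 ]
top [ 0.306 -0.021  1.675]
top foot 0.57 [196.7, 225.4] 192 203 222 231 [152. 179.  25.] [0.67  0.395 0.03 ] [0.646 0.368 0.138]
top foot 0.42 [234.2, 257.2] 230 240 251 260 [198. 116.  62.] [0.566 0.277 0.03 ] [0.549 0.257 0.138]
top stand 0.97 [313.6, 250.7] 291 346 249 298 [125. 143. 176.] [0.581 0.03  0.03 ] [0.563 0.026 0.138]
side [0.223 1.021 0.906]
side foot 0.76 [285.7, 343.4] 280 292 335 352 [155.  78.  42.] [0.573 0.292 0.03 ] [0.53  0.382 0.138]
side foot 0.69 [221.7, 376.3] 216 230 364 381 [128. 155.  14.] [0.663 0.417 0.03 ] [0.609 0.492 0.138]
side foot 0.58 [260.6, 362.0] 253 266 351 370 [24. 32. 46.] [0.603 0.357 0.03 ] [0.556 0.439 0.138]
side stand 0.69 [337.8, 261.4] 318 383 217 296 [ 87. 106. 138.] [ 0.553 -0.015  0.03 ] [0.512 0.113 0.138]
```

```bash
python3 - <<'E'
from h import *
a=cv2.imread('pics/top0.png')[150:350,150:420]; b=cv2.imread('pics/side0.png')[170:410,190:510]
a=cv2.resize(a,(800,593),interpolation=2)
cv2.imwrite('pics/a.png',a); cv2.imwrite('pics/b.png',cv2.resize(b,(800,600),interpolation=2))
E
```

```text
(no output)
```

View pics/a.png

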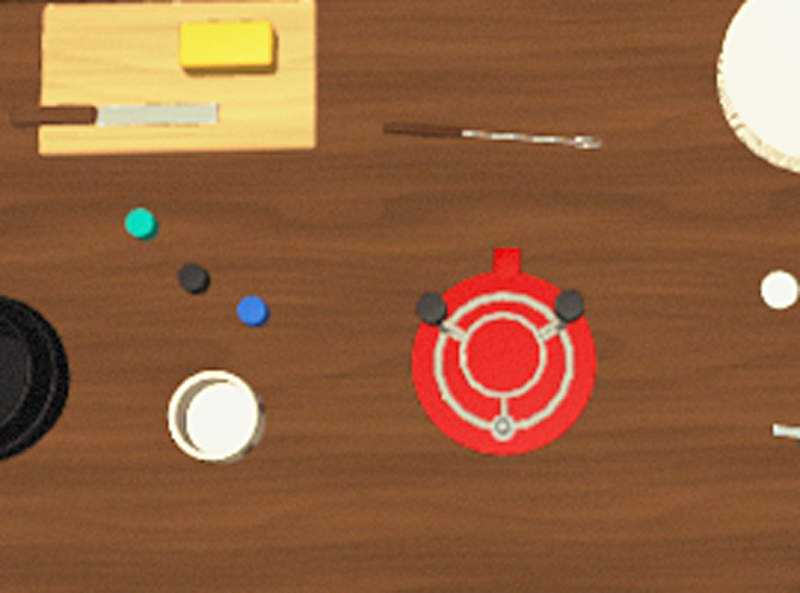

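View pics/b.png

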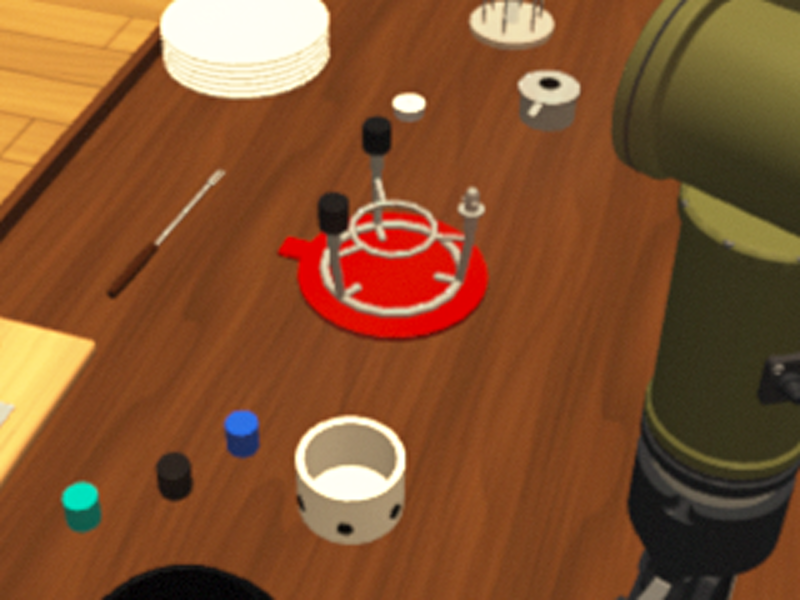

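Top picture: loose caps are teal (197,225), black (215,244) and blue (234,257). The black one in the middle is meant, since the other two are coloured and the two black caps at (295,254) and (342,253) sit on the stand's legs. The plug is at top (320,294); in the side view the tip is at about (379,246) and the shoulder at (378,253).

```bash
python3 - <<'E'
from h import *
ct=manip.capture('top'); cs=manip.capture('side')
def tri(p,q):
    A=[];b=[]
    M=np.zeros((3,3));v=np.zeros(3)
    for o,d in (ray(ct,p),ray(cs,q)):
        d=d/np.linalg.norm(d); P=np.eye(3)-np.outer(d,d); M+=P; v+=P@o
    return np.linalg.solve(M,v)
print('foot top z.03',atz(ct,(215.1,243.8),.025),atz(cs,(260.6,362),.015),tri((215.1,243.8),(260.6,360)))
print('plug',atz(ct,(319.8,294.1),.125),atz(cs,(378.8,246.),.13),atz(cs,(378.4,253.2),.108))
print('warmer',atz(ct,(222.5,290),.05))
r=[r for r in manip.silhouettes('stand',ct)]
s,R,t=st()
for tgt in ([.607,.335,.2],): print(R.T@(np.array(tgt)-t))
E
```

```text
foot top z.03 [0.6106227  0.33761872 0.025     ] [0.60972244 0.34556531 0.015     ] [0.61249515 0.33992591 0.01420861]
plug [0.43749932 0.01114022 0.125     ] [0.44070565 0.01692259 0.13      ] [0.44063893 0.01655582 0.108     ]
warmer [0.46292934 0.30774193 0.05      ]
[-0.4538312  -0.05088776  0.00882134]
```

Call:
servo_tool([
  [[-0.05, -0.005, 0, -8, 0.5], [-0.11, -0.01, 0, -17, 0.3], [-0.17, -0.016, 0.0, -26, 0.3], [-0.23, -0.022, 0.0, -35, 0.3], [-0.29, -0.028, 0.0, -44, 0.3], [-0.35, -0.034, 0.0, -53, 0.3], [-0.41, -0.04, 0.02, -61, 0.3], [-0.455, -0.044, 0.04, -69, 0.3], [-0.455, -0.044, 0.06, -69, 0.3], [-0.455, -0.044, 0.06, -69, 0.3], [-0.455, -0.044, 0.06, -69, 0.3]],
])

```text
time: 1.92
tool_pos: [0.6104, 0.3416, 0.1495]
tcp_rot: [0.0, -0.413, 0.911, 0.0]
force: [0.2, 0.3, 0.0]
finger_gap: 0.0554
```

```bash
python3 - <<'E'
from h import *
s=st(); c=manip.capture('wrist'); cv2.imwrite('pics/w1.png',c['img'])
print(s[0]['time'],s[2],s[1].round(3).tolist(),s[0]['finger_gap'],s[0]['force'],s[0]['joint_positions'])
print(np.array(c['T_tool_cam']).round(3).tolist(),np.array(c['camera_matrix']).round(1).tolist())
for r in manip.silhouettes('foot',c):
    ys,xs=np.where(r['region']); print(round(r['confidence'],2),r['point'],xs.min(),xs.max(),ys.min(),ys.max(),c['img'][r['region']].mean(0).round(),atz(c,r['point'],.03,s).round(4))
E
```

```text
1.925 [0.61035734 0.34158234 0.14947501] [[-0.659, -0.753, 0.0], [-0.753, 0.659, 0.0], [-0.001, -0.0, -1.0]] 0.055421371686034955 [0.15287285 0.25172459 0.03916178] [ 4.49755479e-01  5.20976913e-01  1.30216370e+00  1.65637305e-04
  1.31784733e+00 -1.97304916e+00]
[[-0.001, -0.962, -0.274, 0.069], [1.0, -0.002, 0.002, 0.0], [-0.002, -0.274, 0.962, -0.165], [0.0, 0.0, 0.0, 1.0]] [[371.6, 0.0, 320.3], [0.0, 371.6, 234.9], [0.0, 0.0, 1.0]]
0.9 [314.3, 215.9] 296 332 198 239 [64. 66. 71.] [0.6108 0.336  0.03  ]
0.58 [297.3, 130.1] 276 314 112 148 [223. 150.  98.] [0.5763 0.2773 0.03  ]
```

View pics/w1.png

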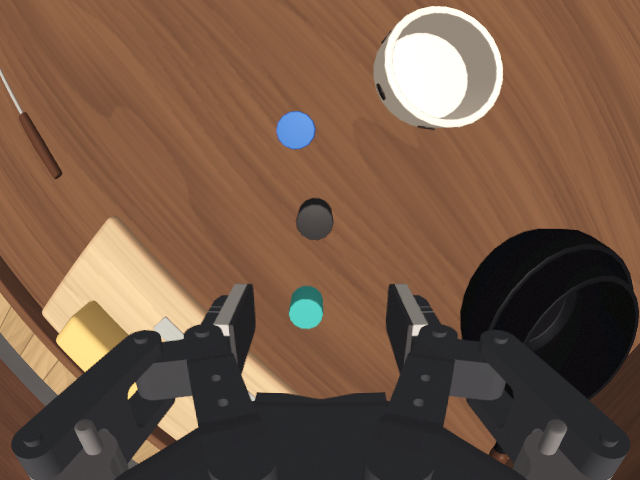

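The view confirms the black cap, with its top disc at (314,221). The blue cap is at (296,130) and the teal one at (306,310), and the jaw axis clears both.

```bash
python3 - <<'E'
from h import *
s=st(); c=manip.capture('wrist')
for p in ((314.3,220.8),): 
    X=atz(c,p,.03,s); print(X, s[1].T@(X-s[2]))
E
```

```text
[0.61402485 0.33956106 0.03      ] [-0.00019414 -0.00409608  0.12034813]
```

Call:
servo_tool([
  [[0, -0.004, 0.04, 0, 0.3], [0, -0.004, 0.08, 0, 0.3], [0, -0.004, 0.11, 0, 0.3], [0, -0.004, 0.125, 0, 0.3], [0, -0.004, 0.1355, 0, 0.3], [0, -0.004, 0.1355, 0, 0.3], [0, -0.004, 0.1355, 0, 0.0], [0, -0.004, 0.1355, 0, -0.3], [0, -0.004, 0.1355, 0, -0.6], [0, -0.004, 0.1355, 0, -0.9], [0, -0.004, 0.1355, 0, -0.9], [0, -0.004, 0.1355, 0, -0.9]],
], squeeze=60)

```text
time: 3.58
tool_pos: [0.6138, 0.3395, 0.0148]
tcp_rot: [0.001, -0.413, 0.911, 0.0]
force: [-0.1, -1.2, -0.2]
finger_gap: 0.0042
```

Call:
servo_tool([
  [[0, 0, 0, 0, -1], [0, 0, 0, 0, -1], [0, 0, -0.03, 0, -1], [0, 0, -0.08, 0, -1], [0, 0, -0.13, 0, -1], [0, 0, -0.16, 0, -1], [0, 0, -0.16, 0, -1]],
])

```text
time: 4.45
tool_pos: [0.6156, 0.3403, 0.1787]
tcp_rot: [0.005, -0.413, 0.91, 0.0]
force: [0.0, -0.4, -0.2]
finger_gap: 0.0005
```

```bash
python3 - <<'E'
from h import *
s=st(); c=manip.capture('wrist'); cv2.imwrite('pics/w2.png',cv2.resize(c['img'][180:420,160:480],(800,600),interpolation=2))
print(s[0]['time'],s[2],s[1].round(3).tolist(),s[0]['finger_gap'],s[0]['force'],s[0]['joint_positions'])
for r in manip.silhouettes('foot',c):
    ys,xs=np.where(r['region']); print(round(r['confidence'],2),r['point'],xs.min(),xs.max(),ys.min(),ys.max(),c['img'][r['region']].mean(0).round())
tgt=np.array([.439,.014,.165]); print(s[1].T@(tgt-s[2]))
E
```

```text
4.45 [0.61556188 0.34033759 0.17867332] [[-0.658, -0.753, 0.009], [-0.753, 0.658, 0.004], [-0.009, -0.004, -1.0]] 0.00047013429245182527 [ 0.0493539  -0.39739853 -0.15771446] [ 4.45012828e-01  5.00738657e-01  1.26278632e+00  2.55839276e-05
  1.36847694e+00 -1.97835021e+00]
0.97 [317.8, 204.7] 304 338 189 226 [66. 68. 74.]
0.9 [304.5, 126.8] 286 321 110 142 [222. 150.  99.]
0.56 [310.7, 274.7] 298 325 270 290 [106. 114.  49.]
[ 0.36201747 -0.08175678  0.01079154]
```

View pics/w2.png

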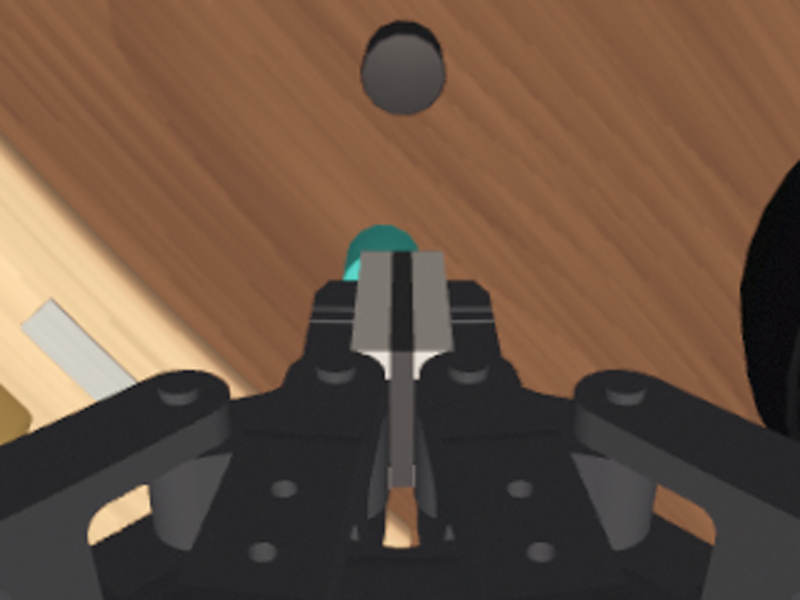

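The jaws shut on nothing; the foot is still standing at (321,209). I'll check where it is now and where the fingers really are relative to the calibration.

```bash
python3 - <<'E'
from h import *
s=st(); c=manip.capture('wrist'); 
X=atz(c,(321.2,209.5),.03,s); print('foot now wrist',X, s[1].T@(X-s[2]))
T=np.array(c['T_tool_cam']);K=c['camera_matrix']
def proj(p):
    v=np.linalg.inv(T)@np.array([*p,1]); r=np.arctan2(np.hypot(v[0],v[1]),v[2])/np.hypot(v[0],v[1])
    return (v[:2]*r*371.6+[K[0][2],K[1][2]]).round(1)
for p in [(0,0,0),(0,0,.011),(.011,0,.011),(.011,0,-.008),(-.011,0,.011)]: print(p,proj(p))
t=manip.capture('top'); d=manip.capture('side')
cv2.imwrite('pics/v3.png',np.hstack([cv2.resize(t['img'][190:290,170:270],(400,400),interpolation=2),cv2.resize(d['img'][250:400,200:350],(400,400),interpolation=2)]))
for r in manip.silhouettes('foot',d):print(r['confidence'],r['point'],d['img'][r['region']].mean(0).round(),atz(d,r['point'],.015))
P=np.array(d['R'])@s[2]+np.array(d['t']);P=np.array(d['camera_matrix'])@P;print('tcp in side',P[:2]/P[2])
P=np.array(t['R'])@s[2]+np.array(t['t']);P=np.array(t['camera_matrix'])@P;print('tcp in top',P[:2]/P[2])
E
```

```text
foot now wrist [0.60966647 0.33731551 0.03      ] [0.00383245 0.00147377 0.14435605]
(0, 0, 0) [319.6 279.9]
(0, 0, 0.011) [319.6 271.5]
(0.011, 0, 0.011) [319.5 251. ]
(0.011, 0, -0.008) [319.5 264.3]
(-0.011, 0, 0.011) [319.6 291.2]
0.81 [221.4, 374.9] [132. 158.  22.] [0.67305768 0.40387769 0.015     ]
0.75 [288.0, 344.5] [159.  84.  49.] [0.57296794 0.28045701 0.015     ]
0.6 [258.9, 361.4] [27. 34. 47.] [0.61386532 0.34523908 0.015     ]
tcp in side [253.91651472 305.23872779]
tcp in top [203.37009469 233.71566226]
```

View pics/v3.png

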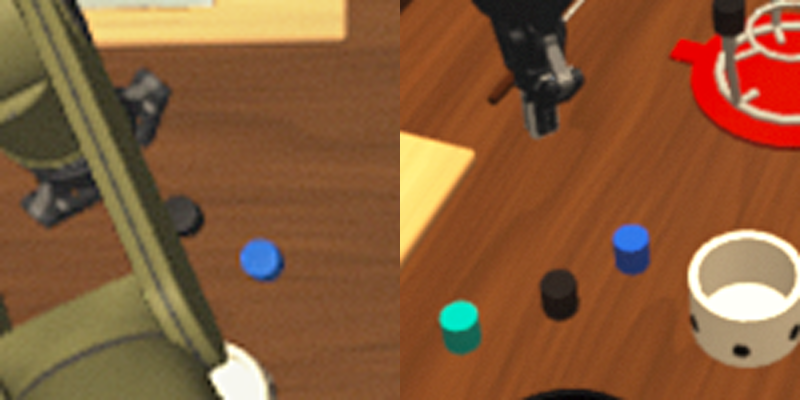

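```bash
python3 - <<'E'
from h import *
s=st(); d=manip.capture('side'); 
for p in [(0,0,.011),(0,0,-.028),(-.0155,0,.011),(-.008,0,-.01)]:
    P=np.array(d['R'])@(s[2]+s[1]@np.array(p))+np.array(d['t']);P=np.array(d['camera_matrix'])@P;print(p,P[:2]/P[2])
cv2.imwrite('pics/v4.png',cv2.resize(d['img'][230:330,210:310],(600,600),interpolation=2))
E
```

```text
(0, 0, 0.011) [254.84669739 309.86867071]
(0, 0, -0.028) [253.07694182 295.31430568]
(-0.0155, 0, 0.011) [247.65587537 312.63650628]
(-0.008, 0, -0.01) [250.15513216 303.53096867]
```

View pics/v4.png

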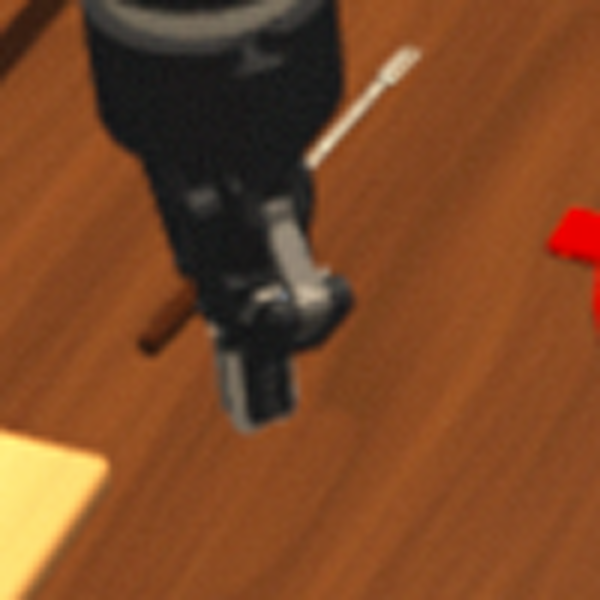

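Both the wrist and the side view put the closed fingertips roughly 27 mm further back than the stated TCP implies. The jaws therefore closed just above the cap and the cap was not disturbed. I'll open and come down that much deeper.

Call:
servo_tool([
  [[0.002, 0.001, 0, 0, 0.3], [0.002, 0.001, 0.02, 0, 0.3], [0.002, 0.001, 0.05, 0, 0.3], [0.002, 0.001, 0.09, 0, 0.3], [0.002, 0.001, 0.12, 0, 0.3], [0.002, 0.001, 0.14, 0, 0.3], [0.002, 0.001, 0.14, 0, 0.3], [0.002, 0.001, 0.14, 0, 0.3]],
])

```text
time: 5.8
tool_pos: [0.611, 0.3383, 0.0335]
tcp_rot: [-0.0, -0.413, 0.911, 0.0]
force: [-0.6, -0.4, -0.2]
finger_gap: 0.0556
```

```bash
python3 - <<'E'
from h import *
s=st(); c=manip.capture('wrist'); d=manip.capture('side'); print(s[2],s[1].round(3).tolist(),s[0]['finger_gap'],s[0]['force'])
cv2.imwrite('pics/v5.png',np.hstack([cv2.resize(c['img'][150:350,200:440],(480,400),interpolation=2),cv2.resize(d['img'][290:390,210:290],(320,400),interpolation=2)]))
E
```

```text
[0.61096268 0.33825078 0.03349346] [[-0.658, -0.753, -0.0], [-0.753, 0.658, -0.0], [0.0, 0.0, -1.0]] 0.05556427413145267 [-0.64251685 -0.35093022 -0.17127605]
```

View pics/v5.png

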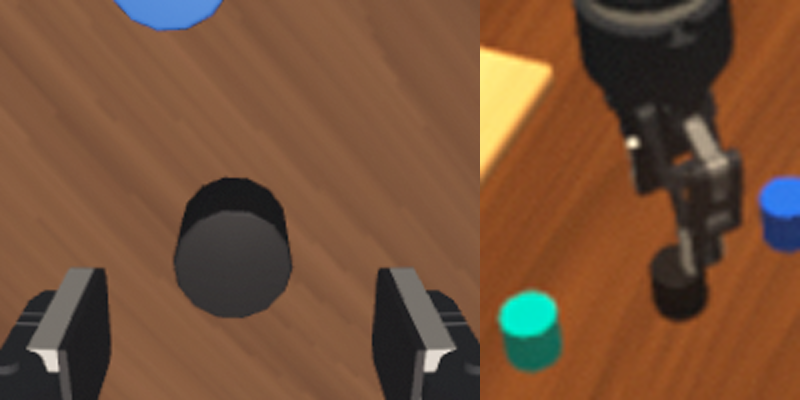

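The disc at wrist px (316,281) lies between the pads, whose inner edges are at columns 252 and 388. The pad tips come out about 25 mm behind the stated TCP, so I'll go 47 mm deeper and shift y by -2 mm.

Call:
servo_tool([
  [[0, -0.002, 0.015, 0, 0.3], [0, -0.002, 0.03, 0, 0.3], [0, -0.002, 0.04, 0, 0.3], [0, -0.002, 0.047, 0, 0.3], [0, -0.002, 0.047, 0, 0.0], [0, -0.002, 0.047, 0, -0.3], [0, -0.002, 0.047, 0, -0.6], [0, -0.002, 0.047, 0, -0.9], [0, -0.002, 0.047, 0, -0.9], [0, -0.002, 0.047, 0, -0.9]],
], squeeze=60)

```text
time: 7.15
tool_pos: [0.6132, 0.3373, -0.0123]
tcp_rot: [0.001, -0.414, 0.911, 0.0]
force: [-0.3, 0.5, 0.5]
finger_gap: 0.0284
```

Call:
servo_tool([
  [[0, 0, 0, 0, -1], [0, 0, 0, 0, -1], [0, 0, -0.03, 0, -1], [0, 0, -0.07, 0, -1], [0, 0, -0.12, 0, -1], [0, 0, -0.17, 0, -1], [0, 0, -0.19, 0, -1], [0, 0, -0.19, 0, -1], [0, 0, -0.19, 0, -1]],
])

```text
time: 8.28
tool_pos: [0.6118, 0.3367, 0.1761]
tcp_rot: [-0.0, -0.413, 0.911, 0.0]
force: [-0.7, -0.7, -0.7]
finger_gap: 0.0283
```

```bash
python3 - <<'E'
from h import *
s=st(); c=manip.capture('wrist'); print(s[2],s[1].round(3).tolist(),s[0]['finger_gap'],s[0]['force'])
cv2.imwrite('pics/v6.png',cv2.resize(c['img'][200:400,190:450],(780,600),interpolation=2))
tgt=np.array([.439,.014,.180]); print(s[1].T@(tgt-s[2]))
E
```

```text
[0.61182768 0.33665598 0.17605543] [[-0.658, -0.753, -0.001], [-0.753, 0.658, -0.0], [0.001, 0.0, -1.0]] 0.02829991015035467 [-0.69902243 -0.74205327 -0.72539274]
[ 0.35668289 -0.08218892 -0.00376109]
```

View pics/v6.png

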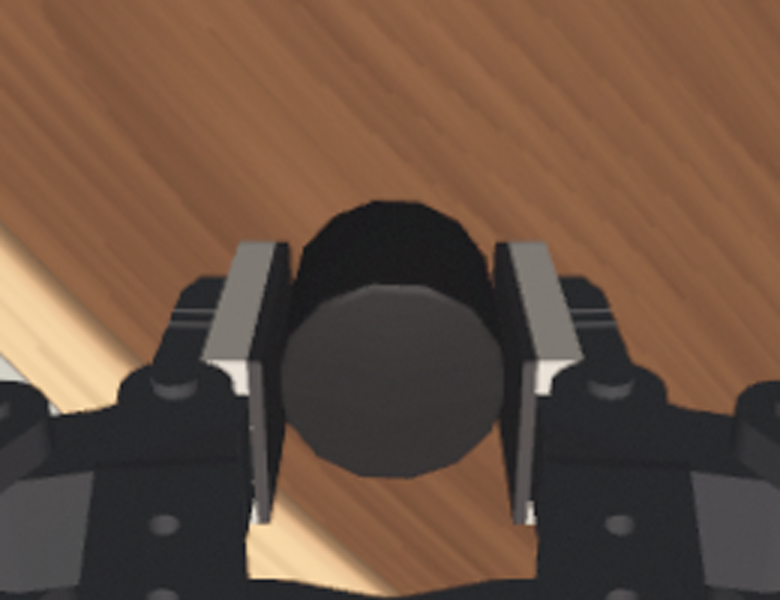

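The cap is held squarely: its disc is at wrist px (321,327), within 2 mm of the tool axis in x. Next I move near the plug, leaving it about 50 mm off on the camera side for a look.

Call:
servo_tool([
  [[0.03, -0.011, -0.005, 4, -1], [0.07, -0.026, -0.009, 10, -1], [0.115, -0.042, -0.009, 17, -1], [0.16, -0.059, -0.009, 24, -1], [0.205, -0.075, -0.009, 31, -1], [0.25, -0.092, -0.009, 38, -1], [0.29, -0.106, -0.009, 43, -1], [0.322, -0.118, -0.009, 45, -1], [0.322, -0.118, -0.009, 45, -1], [0.322, -0.118, -0.009, 45, -1], [0.322, -0.118, -0.009, 45, -1]],
])

```text
time: 9.7
tool_pos: [0.4888, 0.0173, 0.1844]
tcp_rot: [-0.001, -0.034, 0.999, -0.0]
force: [-0.5, -0.2, -0.4]
finger_gap: 0.0285
```

```bash
python3 - <<'E'
from h import *
s=st(); c=manip.capture('wrist'); print(s[0]['time'],s[2],s[1].round(3).tolist(),s[0]['finger_gap'],s[0]['force'],s[0]['joint_positions'])
T=np.array(c['T_tool_cam']);K=c['camera_matrix']
def proj(X):
    v=np.linalg.inv(T)@np.array([*(s[1].T@(X-s[2])),1]); r=np.arctan2(np.hypot(v[0],v[1]),v[2])/np.hypot(v[0],v[1])
    return (v[:2]*r*371.6+[K[0][2],K[1][2]])
p=proj(np.array([.439,.014,.130])); print(p)
x0,y0=int(p[0])-100,max(0,int(p[1])-75); print(x0,y0)
cv2.imwrite('pics/v7.png',cv2.resize(c['img'][y0:y0+150,x0:x0+200],(800,600),interpolation=2))
np.save('w7.npy',c['img'])
for r in manip.silhouettes('stand',c)[:1]: print(r['confidence'],r['point'])
for n in ('seat','plug_tip'):
    for r in manip.silhouettes(n,c)[:2]: print(n,r['confidence'],r['point'])
E
```

```text
9.7 [0.48881138 0.01725675 0.18443182] [[-0.998, -0.068, -0.002], [-0.068, 0.998, -0.0], [0.002, -0.0, -1.0]] 0.028476604161936137 [-0.51950086 -0.22059935 -0.3896383 ] [-5.07500224e-02  2.10201880e-01  1.71316298e+00 -4.56837177e-04
  1.22040464e+00 -1.68967117e+00]
[319.97240003 165.65746451]
219 90
0.89 [285.4, 216.5]
seat 0.68 [321.3, 157.9]
plug_tip 0.83 [320.0, 169.4]
```

View pics/v7.png

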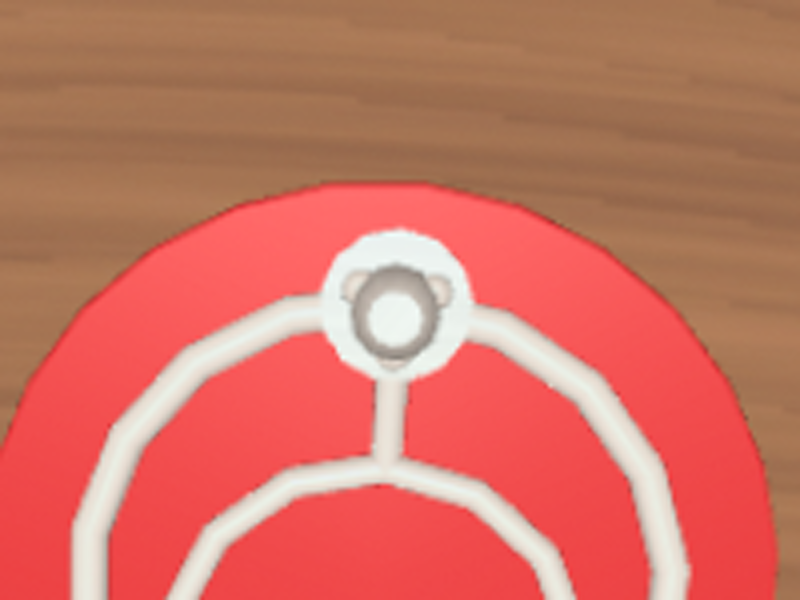

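The tip is at px (317.8,170) and the shoulder disc at (318.3,166.3).

```bash
python3 - <<'E'
from h import *
s=st(); c=manip.capture('wrist')
for p,z in (((317.75,170),.130),((318.25,166.25),.108)):
    X=atz(c,p,z,s); print(X, s[1].T@(X-s[2]))
E
```

```text
[0.44169586 0.0126963  0.13      ] [ 0.0471725  -0.00115873  0.05486073]
[0.44140653 0.0128952  0.108     ] [ 0.0474094  -0.00093034  0.07686107]
```

Call:
servo_tool([
  [[0.02, 0, 0, 0, -1], [0.04, -0.001, 0, 0, -1], [0.049, -0.001, 0, 0, -1], [0.049, -0.001, 0.02, 0, -1], [0.049, -0.001, 0.04, 0, -1], [0.049, -0.001, 0.055, 0, -1], [0.049, -0.001, 0.06, 0, -1], [0.049, -0.001, 0.06, 0, -1], [0.049, -0.001, 0.06, 0, -1]],
])

```text
time: 11.08
tool_pos: [0.4404, 0.0125, 0.1255]
tcp_rot: [-0.0, -0.034, 0.999, -0.0]
force: [-0.4, 0.2, -0.8]
finger_gap: 0.0278
```

```bash
python3 - <<'E'
from h import *
s=st(); c=manip.capture('side'); w=manip.capture('wrist'); print(s[0]['time'],s[2],s[1].round(4).tolist(),s[0]['finger_gap'],s[0]['force'])
t=manip.capture('top')
cv2.imwrite('pics/v8.png',np.hstack([cv2.resize(c['img'][210:290,335:415],(400,400),interpolation=2),cv2.resize(w['img'][200:380,230:410],(400,400),interpolation=2)]))
E
```

```text
11.075 [0.44035631 0.01254285 0.12554756] [[-0.9977, -0.068, -0.0002], [-0.068, 0.9977, -0.0007], [0.0003, -0.0007, -1.0]] 0.02783910285523913 [-0.39827235  0.22491226 -0.83289887]
```

View pics/v8.png

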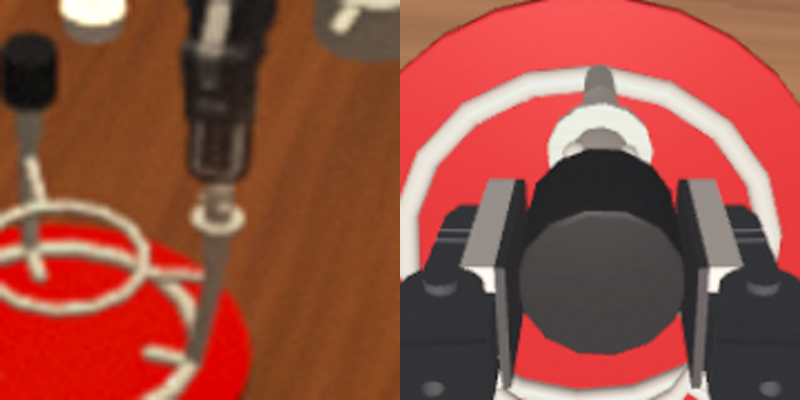

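The cap is centred over the plug in both views, with the shoulder ring at side crop (218,215) directly below it. I'm going down to a mouth height of about 14 mm above the shoulder and holding there.

Call:
servo_tool([
  [[0, 0, 0.004, 0, -1], [0, 0, 0.008, 0, -1], [0, 0, 0.012, 0, -1], [0, 0, 0.016, 0, -1], [0, 0, 0.016, 0, -1], [0, 0, 0.016, 0, -1]],
])

```text
time: 11.98
tool_pos: [0.4402, 0.0126, 0.1094]
tcp_rot: [-0.0, -0.034, 0.999, -0.0]
force: [0.1, 0.7, -1.6]
finger_gap: 0.0282
```

Call:
servo_tool([
  [[0, 0, 0.002, 0, -1], [0, 0, 0.004, 0, -1], [0, 0, 0.006, 0, -1], [0, 0, 0.007, 0, -1], [0, 0, 0.007, 0, -1]],
], squeeze=80)

```text
time: 12.6
tool_pos: [0.4399, 0.0124, 0.1027]
tcp_rot: [-0.0, -0.034, 0.999, -0.001]
force: [-2.5, -1.2, 4.1]
finger_gap: 0.0276
```

Call:
servo_tool([
  [[0, 0, 0.001, 0, -1], [0, 0, 0.002, 0, -1], [0, 0, 0.003, 0, -1], [0, 0, 0.003, 0, -1]],
])

```text
time: 13.1
tool_pos: [0.4392, 0.0124, 0.0989]
tcp_rot: [-0.001, -0.034, 0.999, -0.001]
force: [-1.3, -1.1, -4.6]
finger_gap: 0.0275
```

It clicked: the force reversed to -4.6 N. Now pressing on to the shoulder.

Call:
servo_tool([
  [[0, 0, 0.001, 0, -1], [0, 0, 0.002, 0, -1], [0, 0, 0.003, 0, -1], [0, 0, 0.004, 0, -1], [0, 0, 0.004, 0, -1]],
])

```text
time: 13.72
tool_pos: [0.4397, 0.0124, 0.0957]
tcp_rot: [-0.001, -0.034, 0.999, -0.001]
force: [-2.4, -0.3, 5.7]
finger_gap: 0.0276
```

Call:
servo_tool([
  [[0, 0, 0.001, 0, -1], [0, 0, 0.002, 0, -1], [0, 0, 0.003, 0, -1], [0, 0, 0.003, 0, -1], [0, 0, 0.003, 0, -1]],
])

```text
time: 14.35
tool_pos: [0.44, 0.0124, 0.0955]
tcp_rot: [0.0, -0.034, 0.999, -0.001]
force: [-7.6, -0.4, 26.0]
finger_gap: 0.0272
```

```bash
python3 - <<'E'
from h import *
for i in range(4):
    c=manip.capture('side'); s=st(); print(s[0]['time'],s[2].round(4),s[0]['force'].round(1),s[0]['finger_gap'],np.abs(s[0]['qvel']).max().round(4))
w=manip.capture('wrist')
cv2.imwrite('pics/v9.png',np.hstack([cv2.resize(c['img'][210:290,335:415],(400,400),interpolation=2),cv2.resize(w['img'][200:380,230:410],(400,400),interpolation=2)]))
E
```

```text
14.4 [0.44   0.0124 0.0955] [-7.2  0.3 26.5] 0.027782810359906394 0.0015
14.45 [0.44   0.0124 0.0955] [-8.2 -0.8 26.6] 0.028080056641738266 0.0012
14.5 [0.44   0.0124 0.0955] [-7.3  0.5 26.1] 0.02732175857054004 0.0012
14.55 [0.44   0.0124 0.0955] [-7.8  0.1 27.1] 0.027403024964827202 0.002
```

View pics/v9.png

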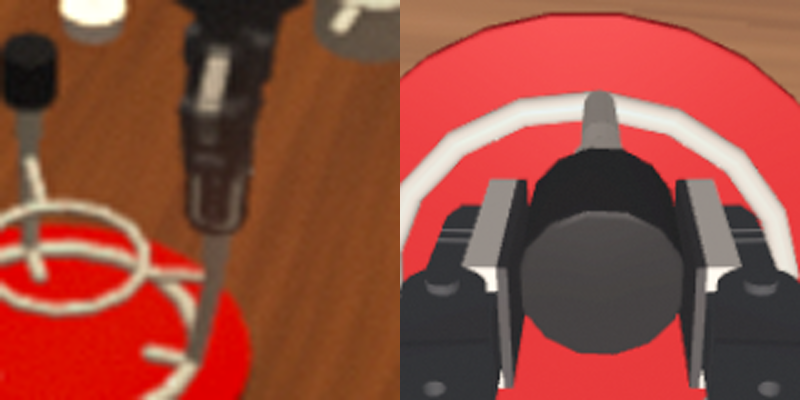

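The foot covers the shoulder in both views and hasn't slipped in the jaws. The 26 N push is steady, so I'm handing in.

```bash
python3 -c "
from bench import manip
print(manip.finish_job()); s=manip.get_state(); print(s['time'],s['force'],s['tool_pos'])"
```

```text
the job is handed in; nothing more can be done
None
the job is handed in; nothing more can be done
```

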